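Scan the job and refit the tablet counter's counting wheel

TASK

Log the job by pulling the trigger of the bar-code scanner all the way in and letting it go; then lift the counting wheel out of its stand and push its keyed shaft into the hub of the tablet counter, turning it until the key slips into the keyway, and keep pushing against the spring until the disc is fully home on the hub. Finish while still gripping the wheel and holding it pressed home: do not let go. Leave the bottles, cartons, cup and spatula where they are.

Things in the scene. Friction and masses are not known exactly. Their poses are not given: they have to be found in the camera images.
- scanner: Grey pistol-shaped bar-code scanner lying on its side in a fixed cradle. Origin on the bench under the handle, z up. In mm: handle x -64 to 26, y -16 to 16, z 40 to 70; head at its +x end (x 26 to 78, y -48 to 32, top z 82) looks along +y at a card with bars (x 25 to 75, y 66, top z 82). Base plate 150 x 130, 10 thick; under the handle only a post at x -61 to -43.
- scanner_grip (a point): Where to squeeze: midway between the back of the handle and the front of the released trigger, at scanner x -12, y 9, z 55 mm; axes as the scanner's. Handle and released trigger together measure 50 mm here along y, about 40 mm with the trigger fully squeezed.
- trigger_pad (a point): Point on the front (+y) face of the trigger, 32 mm from its hinge. The black trigger is a bar 44 long x 10 thick x 22 high on the handle's +y side, hinged about a vertical axis at scanner x 20, y 29 mm; it swings towards the handle (-y). The point's axes turn with the trigger.
- trigger (a joint): Trigger angle, rad: 0 released, 0.30 fully squeezed (its stop). Spring return; at the pad it takes about 3 N to start and 8 N when fully squeezed.
- stand: Grey block 90 x 90 x 50 mm fixed to the bench, with a wide round hole in its top in which the wheel's shaft hangs. Origin: centre of its underside, z up.
- wheel: Counting wheel, about 0.18 kg: upright steel shaft, white disc, white grip head. Origin: shaft's lower tip; z up along the shaft; x points to the key. Shaft 18 mm dia., lowest 4 mm tapered to 12. Key on the +x side from z 14 to 34, 6 wide, reaching 14 from the axis. Disc 64 dia., z 34 to 40. Head above it, to z 76. Starts upright, disc resting on the stand.
- wheel_seat (a point): Centre of the underside of the wheel's disc (34 mm above the tip), which comes down on the hub's face; axes as the wheel's.
- wheel_head (a point): Middle of the wheel's grip head (58 mm above the tip), the place to grasp, fingers closing along the wheel's y; axes as the wheel's. The head is an upright bar, z 40 to 76, 16 mm thick along y, flat sides from x -16 to 14, a pointed nose to x 22 on the key's side.
- counter: White tablet counter 150 x 150 mm fixed to the bench, body 60 mm high with an 18 mm rim round its top (to z 78). In its middle rises a steel hub, 52 mm dia. Origin: on the bench, under the hub's axis; z up; x points from the hub's axis to the keyway.
- hub_face (a point): Centre of the hub's flat top face, 100 mm above the bench; axes as the counter's. The bore opens here: 20 mm dia., 38 deep, no chamfer, with one keyway on its +x side. If the key is not over the keyway it lands on this face with the disc 20 mm above it.
- keyway (a point): Middle of the keyway's mouth, 13 mm from the hub's axis, in the hub's face. The keyway is 8 mm wide, reaches 16 mm from the axis and runs the bore's whole depth.
- ejector (a joint): Sprung brass plunger in the bore, m: 0 up (its top 18 mm below the hub's face), grows as the shaft pushes it down; about 0.016 with the wheel fully home. It pushes back with 2 N at first and 10 N at home, so the wheel rises again if it is not held down.
- amber_bottle: Bystander: amber glass bottle with a white cap, 42 dia. x 85 high mm, loose. Leave it alone. Origin: centre of its underside.
- pill_jar: Bystander: white plastic jar with a cap, 48 dia. x 65 high mm, loose. Leave it alone. Origin: centre of its underside.
- carton_a: Bystander: medicine carton 90 x 45 x 30 mm, loose. Leave it alone. Origin: centre of its underside.
- carton_b: Bystander: medicine carton 110 x 60 x 45 mm, loose. Leave it alone. Origin: centre of its underside.
- carton_c: Bystander: medicine carton 75 x 35 x 22 mm, loose. Leave it alone. Origin: centre of its underside.
- pill_cup: Bystander: small open steel cup, 48 dia. x 40 high mm, loose. Leave it alone. Origin: centre of its underside.
- spatula: Bystander: metal spatula, about 170 long, lying flat, loose. Leave it alone.
Mind the look-alikes: they are no part of the job. What is shaped like the wheel but yellow is not meant.

How it is judged:
On the way, in this order (a step that is already met when the one before it is completed fails the run):
1. the scanner's trigger is squeezed in (beyond 0.22 rad) (value of joint trigger above 0.22 rad), for 0.1 s.
2. the trigger is let go (below 0.06 rad) (value of joint trigger below 0.06 rad), for 0.1 s.
3. the wheel is lifted out of the stand in the fingers (height (world z) of wheel above 0.055 m and contact force between the fingers and wheel above 1 N), for 0.1 s.
4. the wheel's key is in the keyway: disc less than 15 mm above the hub's face, on its axis (z of wheel_seat in the frame of hub_face below 0.015 m and horizontal distance between wheel_seat and hub_face below 0.004 m), for 0.05 s.
At the end, for the whole second after the job is handed in: Key in keyway, disc within 2.5 mm of the hub's face and 3 mm of its axis, upright within 0.06 rad, aligned within 0.2 rad, ejector in more than 13 mm, wheel at rest and still gripped (over 2 N); trigger released (below 0.06 rad) (z of wheel_seat in the frame of hub_face below 0.0025 m and horizontal distance between wheel_seat and hub_face below 0.003 m and angle between wheel's own z axis and vertical below 0.06 rad and angle between the x axis of wheel and the x axis of counter, either way round below 0.2 rad and value of joint ejector above 0.013 m and contact force between the fingers and wheel above 2 N and linear speed of wheel below 0.02 m/s and value of joint trigger below 0.06 rad); the arm keeps its last pose, push and grip.
It fails at once if a bottle, carton, cup or the spatula is disturbed (moved more than 30 mm) (distance of any of amber_bottle, pill_jar, carton_a, carton_b, carton_c, pill_cup, spatula from where it was at the start of the episode above 0.03 m).
It also fails if it takes over 59 s, if anything falls off the work surface, if the arm or the gripper's body presses on something with over 40 N, if the wrist force passes 120 N, or if a joint passes its speed limit or range.

ROBOT

A 6-joint arm with a two-finger parallel gripper is mounted at the origin on the work surface. World frame = base frame: x ahead of the robot, y to its left, z up, the work surface at z = 0. Lengths are in m, angles in rad, forces in N, time in s.
With the tool pointing down it reaches from about 0.375 to 0.975 m from the base axis. Payload 3.8 kg.
Tool frame: the origin (TCP) lies at the very end of the fingers, on their centre line; the grasp point (between the pads) lies bot.grasp_offset behind it (bot.grasp_offset is the distance from the TCP to the grasp point, in m); x points along the fingers, z is the direction in which the jaws open and shut, and the axes are right-handed (so a half turn about x gives the same grasp; the last joint's range is limited). The gripper opens to 88 mm and grips with 3 to 60 N. Pads are 18 mm wide; open, the fingers measure 123 mm over their backs; the gripper's body (75 mm by 187 mm) begins 45 mm behind the grasp point.
Start: joints at [-0.037, 0.264, 1.604, -0, 1.274, -0.037], TCP at [0.675, -0, 0.239] pointing down, gripper open.
Joint ranges: [-2.63, 2.63], [-0.94, 2.18], [0.31, 2.57], [-1.31, 4.45], [0, 2.66], [-2.55, 2.55]. Speed limits (rad/s): [2.57, 2.57, 3.14, 3.14, 3.14, 3.14].

INTERFACE

Orientations are given as a unit quaternion [w, x, y, z].
In Python, from rig import bot, get_image, calibration, job, search_frame, silhouettes gives the robot as it stands. The module is installed in compiled form; this text tells all that it offers.
- The arm moves only by the shell command python3 -m inch 'ROWS' [FORCE]. ROWS is text: rows parted by semicolons, each of 5 numbers parted by spaces: the opening, from -1 (shut) to 1 (fully open), so that 0 is half open, then the shift along the tool's x, y, z in m, then the turn about the tool's x in rad. In form: jaw tx ty tz turn; .... A call has 1 to 10 rows; each row shifts and turns the commanded pose from where the row before left it, along the tool's axes as they then stand; what a row does not reach is not made up. A row lasts 1/10 s, in which the tool goes at most 50 mm and 8.59 degrees, less where a joint would pass 70% of its speed; a pose out of reach is approached as far as the arm can. A call is refused whole if a number of a shift passes 0.05 or a number of a turn 0.15, either way. A call with a gripper value outside its range is refused whole. The fingers move at their own pace and stop on an object; FORCE is the grip in N (left out, the last holds). Time passes only in rows, so rows that do not move let the fingers close. It gives the time, the measured TCP pose, the force and the opening at its end, in the units of the state.
- bot.get_obs(): the state, without advancing time (a new reading comes with each control period).
- get_image(name): name is "scene" or "side" or "wrist"; returns (picture, depth): 384x512x3 uint8, red, green, blue; 384x512 float32, m along the optical axis (not along the pixel's ray), 0 where there is no reading.
- calibration(name): a dict with "fx", "fy", "cx", "cy" (pixels), "extrinsics" (4x4, takes a point from camera to world coordinates). Camera axes: x right, y up, looking along -z (the intrinsics and any distortion apply to the point x, -y, -z); pixel columns grow to the right and rows downward; lengths in m; the calibration is good to about 2 mm. A picture is of the moment at which its call begins: read the wrist's pose just before it. calibration takes no time and is no camera call; for the wrist camera it gives the pose at the moment of the call.
- job.sign_off(): hands the job in, once; it reports no verdict.
Trained networks look in the newest picture that a camera, given by its name, has taken for a name from the list of things; names that differ only in an ending like _2 or _b are one class to them, and where a whole thing is asked for, a point or a joint stands for the part that bears it (a point fixed in the world has none). Each returns a list of dicts, best first, with "confidence" (0 to 1); they miss things now and then, are a little off and sometimes report something else, mostly with a low value. They report only what shows in the picture. A call takes as long as a camera call. They do not tell look-alikes from the thing itself.
- search_frame(camera, target): "centre" ([x, y, z] in m, in world coordinates, good to about 4 mm: the middle of the surface that is visible of it).
- silhouettes(camera, target): "mask" (384x512 bool, what is visible of it).
The state is a dict: "t": time; "joint_positions": joint angles; "dq": joint speeds; "effort": joint torques, N m; "ee_pos": TCP position; "tool_rot": TCP orientation; "force": force on the tool from outside, world axes, zero at the start; "wrist_torque": the same for the moment, N m; "finger_gap": finger opening in m.
Only numpy, scipy, OpenCV 4.12 (cv2) and the standard library are available. Lean on these libraries where they do the work, as an engineer would, in place of code of your own. Each camera call takes 0.05 s, during which the arm holds its last target.

## Working session

There is one attempt and no reset: what is moved stays moved. The work goes in short steps, Python scripts to look and compute and a shell command to move; the robot and the scene stay as the last step left them, time stands still between calls to the robot, and variables do not carry over. Pictures are saved under pics/ and viewed, and the job is handed in when it is done.

```bash
mkdir -p pics
cat > h.py <<'E'
import numpy as np, cv2
from rig import bot, get_image, calibration, job, search_frame, silhouettes
def save(n,im): cv2.imwrite('pics/'+n+'.png', im[...,::-1])
def world(cam,d,px=None,cal=None):
    c=cal or calibration(cam); E=np.array(c['extrinsics'])
    v,u=np.mgrid[0:384,0:512]
    X=(u-c['cx'])/c['fx']*d; Y=-(v-c['cy'])/c['fy']*d
    P=np.stack([X,Y,-d,np.ones_like(d)],-1)@E.T
    return P[...,:3]
E
python3 - <<'E'
from h import *
print(bot.get_obs(), bot.grasp_offset)
for n in ["scene","side","wrist"]:
    c=calibration(n); im,d=get_image(n); save(n+'0',im); np.savez('pics/'+n+'0.npz',im=im,d=d,W=world(n,d,cal=c))
    print(n,{k:(np.round(v,3).tolist()) for k,v in c.items()})
E
```

```text
{'t': 0.0, 'joint_positions': array([-3.68716442e-02,  2.64735031e-01,  1.60536522e+00,  2.86149042e-05,
        1.27372434e+00, -3.68370975e-02]), 'dq': array([ 0.00081801, -0.00047045, -0.00034339,  0.00019834, -0.00014322,
       -0.00037607]), 'effort': array([-9.59501231e-04, -5.02113855e+01, -3.56871557e+01,  7.25938403e-02,
        2.92220683e-02, -1.93505334e-04]), 'ee_pos': array([6.74282456e-01, 5.30766404e-05, 2.37404978e-01]), 'tool_rot': array([7.06318122e-01, 5.39258190e-05, 7.07894559e-01, 2.35531411e-05]), 'force': array([-1.14660174,  0.93458968, -0.81945115]), 'wrist_torque': array([ 0.02335003, -0.03956222, -0.04681947]), 'finger_gap': 0.08805444606502236} 0.0187
scene {'fx': 425.778, 'fy': 425.778, 'cx': 251.455, 'cy': 194.753, 'extrinsics': [[-0.502, -0.658, 0.562, 1.182], [0.865, -0.367, 0.342, 0.396], [-0.019, 0.658, 0.753, 0.914], [0.0, 0.0, 0.0, 1.0]]}
side {'fx': 387.269, 'fy': 387.269, 'cx': 255.966, 'cy': 195.949, 'extrinsics': [[-0.822, 0.44, -0.361, 0.231], [-0.57, -0.636, 0.52, 0.496], [-0.001, 0.634, 0.774, 0.798], [0.0, 0.0, 0.0, 1.0]]}
wrist {'fx': 316.586, 'fy': 316.586, 'cx': 252.827, 'cy': 190.334, 'extrinsics': [[1.0, -0.001, 0.001, 0.674], [0.001, 0.958, 0.288, 0.074], [-0.001, -0.288, 0.958, 0.384], [0.0, 0.0, 0.0, 1.0]]}
```

View pics/scene0.png

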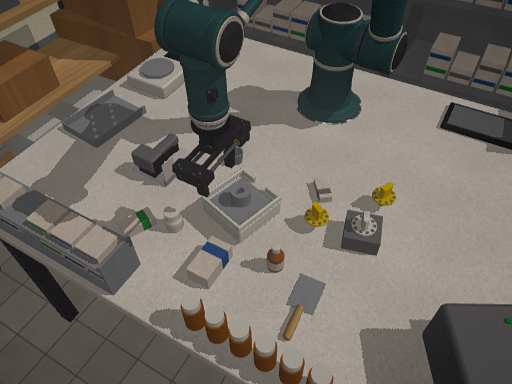

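View pics/side0.png

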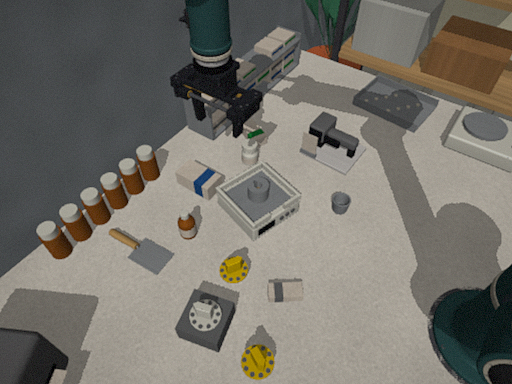

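View pics/wrist0.png

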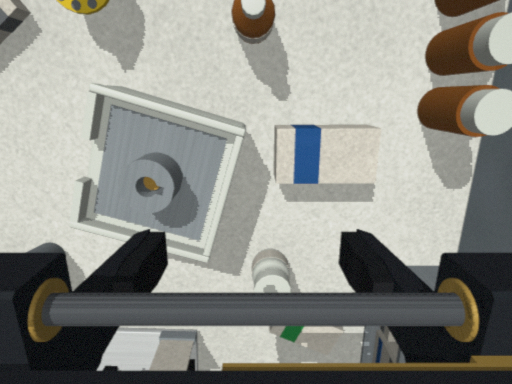

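The white wheel sits in the stand at scene (364,224) and side (206,314). Its yellow look-alikes are at scene (317,213) and (385,194), and side (234,268) and (257,361). The counter is at scene (242,200) and the scanner at scene (157,153).

Run:
```python
from h import *
for cam in ["scene","side"]:
    im,d=get_image(cam); W=world(cam,d); 
    for t in ["scanner","trigger_pad","stand","wheel","counter","hub_face","keyway","amber_bottle","pill_jar","carton_a","pill_cup","spatula"]:
        r=search_frame(cam,t); m=silhouettes(cam,t)
        print(cam,t,[(np.round(x['centre'],3).tolist(),round(x['confidence'],2)) for x in r[:4]],[(int(x['mask'].sum()),[int(a.mean()) for a in np.nonzero(x['mask'])][::-1],round(x['confidence'],2)) for x in m[:4]])
        if t in("scanner","wheel","counter","stand","trigger_pad"): np.save(f'pics/m_{cam}_{t}.npy',np.array([x['mask'] for x in m]))
im=np.load('pics/scene0.npz')['im']; im2=np.load('pics/side0.npz')['im']
a=cv2.resize(im[190:270,300:410],None,fx=3.6,fy=3.6,interpolation=3); b=cv2.resize(im2[245:385,165:290],None,fx=3,fy=3,interpolation=3)
o=np.zeros((430,780,3),np.uint8); o[:a.shape[0],:a.shape[1]]=a; o[:b.shape[0],400:400+b.shape[1]]=b; save('cropw',o)
a=cv2.resize(im[120:250,125:290],None,fx=4,fy=4,interpolation=3); save('crops',a)
a=cv2.resize(im2[100:250,200:370],None,fx=4,fy=4,interpolation=3); save('crops2',a)
print(bot.get_obs()['t'])
```

```text
scene scanner [([0.567, -0.301, 0.059], 0.59)] [(1722, [159, 159], 0.85)]
scene trigger_pad [] [(368, [322, 189], 0.28)]
scene stand [([0.524, 0.308, 0.051], 0.71), ([0.684, 0.155, 0.052], 0.43)] [(121, [168, 153], 0.59), (1272, [302, 300], 0.55)]
scene wheel [([0.367, 0.317, 0.039], 0.93), ([0.498, 0.302, 0.058], 0.89), ([0.515, 0.189, 0.041], 0.56)] [(435, [363, 223], 0.85), (369, [383, 194], 0.68), (399, [316, 215], 0.62), (95, [168, 152], 0.18)]
scene counter [([0.593, 0.006, 0.062], 0.6), ([0.705, -0.128, 0.051], 0.39)] [(3538, [240, 204], 0.65)]
scene hub_face [([0.587, 0.004, 0.067], 0.56)] [(3480, [241, 204], 0.84)]
scene keyway [([0.59, 0.003, 0.062], 0.56)] [(3539, [241, 204], 0.89), (406, [275, 258], 0.68)]
scene amber_bottle [([0.684, 0.159, 0.052], 0.79), ([0.494, 0.304, 0.056], 0.63)] [(469, [173, 218], 0.7), (385, [274, 258], 0.56)]
scene pill_jar [([0.7, -0.13, 0.052], 0.58)] [(430, [173, 218], 0.6), (64, [168, 152], 0.26), (1376, [209, 261], 0.15)]
scene carton_a [([0.397, 0.152, 0.022], 0.86), ([0.752, -0.22, 0.033], 0.68), ([0.761, 0.021, 0.047], 0.58)] [(620, [137
[... 835 characters left out ...]
6)]
side keyway [([0.56, 0.008, 0.064], 0.95)] [(4090, [257, 198], 0.91)]
side amber_bottle [([0.662, 0.156, 0.058], 0.69)] [(442, [185, 223], 0.78), (1581, [205, 322], 0.68)]
side pill_jar [([0.69, -0.127, 0.043], 0.91), ([0.525, -0.298, 0.048], 0.66)] [(401, [249, 151], 0.63)]
side carton_a [([0.746, 0.025, 0.044], 0.88), ([0.742, -0.222, 0.029], 0.8), ([0.39, 0.157, 0.018], 0.57)] [(653, [284, 291], 0.78), (1104, [197, 178], 0.67), (416, [254, 132], 0.62), (1203, [144, 251], 0.31)]
side pill_cup [([0.403, -0.135, 0.029], 0.89), ([0.529, -0.297, 0.05], 0.52)] [(350, [340, 202], 0.59)]
side spatula [([0.718, 0.256, 0.005], 0.9), ([0.527, -0.293, 0.046], 0.3)] [(1170, [143, 251], 0.75)]
2.65
```

View pics/cropw.png

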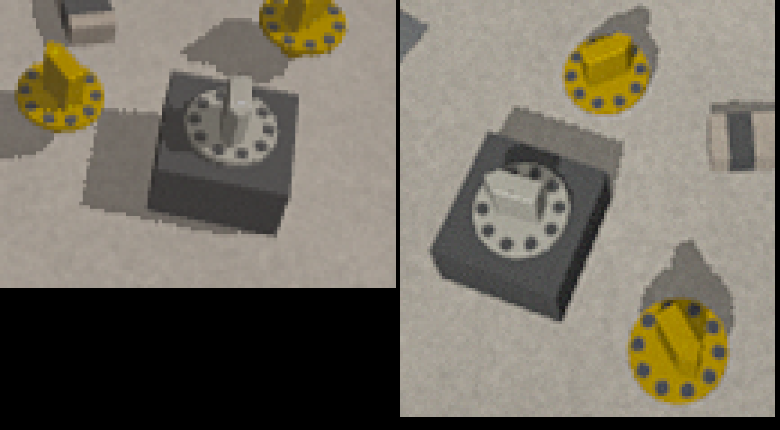

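View pics/crops.png

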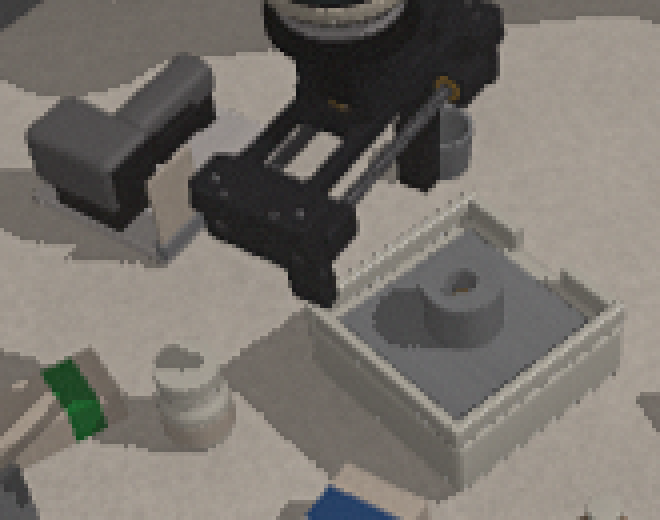

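View pics/crops2.png

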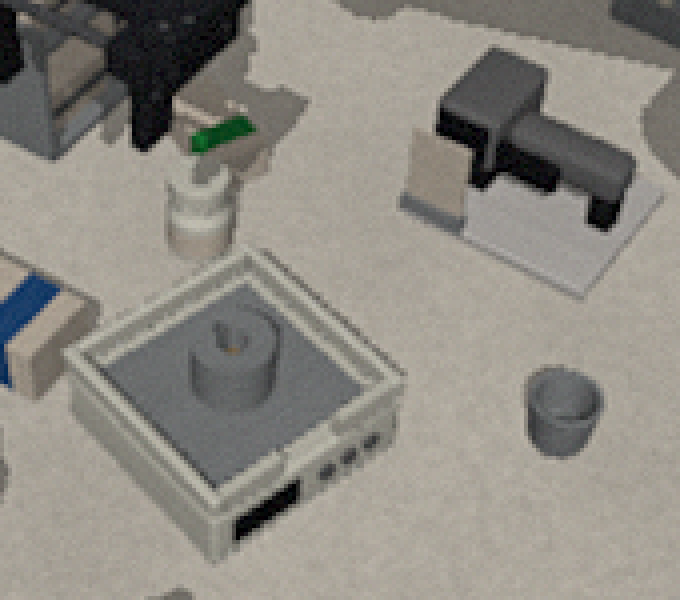

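Run:
```python
from h import *
for cam in ["scene","side"]:
    D=np.load(f'pics/{cam}0.npz'); W=D['W']
    ok=D['d']>0
    R=ok&(W[...,0]>.40)&(W[...,0]<.72)&(W[...,1]>-.42)&(W[...,1]<-.17)
    for n,lo,hi in [('head',.077,.087),('handle',.064,.075),('plate',.006,.014)]:
        m=R&(W[...,2]>lo)&(W[...,2]<hi)
        k,l,st,ce=cv2.connectedComponentsWithStats(m.astype(np.uint8)); i=1+st[1:,4].argmax()
        P=W[l==i]; r=cv2.minAreaRect((P[:,:2]*1000).astype(np.float32)); print(cam,n,len(P),np.median(P,0).round(4),np.round(r[0],1),np.round(r[1],1),round(r[2],1))
    # hub & rim
    for n,c,rad,lo,hi in [('hub',(.585,.0),.05,.09,.11),('rim',(.585,.0),.13,.072,.085),('disc',(.49,.305),.06,.082,.098),('head',(.49,.305),.06,.112,.14),('stand',(.49,.305),.09,.045,.056)]:
        m=ok&(np.hypot(W[...,0]-c[0],W[...,1]-c[1])<rad)&(W[...,2]>lo)&(W[...,2]<hi)
        P=W[m]
        if len(P)<5: print(cam,n,'none');continue
        r=cv2.minAreaRect((P[:,:2]*1000).astype(np.float32)); print(cam,n,len(P),np.median(P,0).round(4),np.round(r[0],1),np.round(r[1],1),round(r[2],1))
im=np.load('pics/wrist0.npz')['im']; save('hubw',cv2.resize(im[130:230,100:220],None,fx=6,fy=6,interpolation=3))
```

```text
scene head 322 [ 0.5692 -0.325   0.0815] [ 567.2 -326.4] [80.9 50.6] 87.9
scene handle 196 [ 0.4959 -0.314   0.069 ] [ 493.3 -316.6] [32.8 85.2] 88.1
scene plate 162 [ 0.5848 -0.2942  0.0097] [ 579.  -313.4] [ 41.4 135.7] 7.3
scene hub 271 [ 0.5757 -0.0053  0.0992] [575.   -5.5] [52.3 49. ] 31.0
scene rim 691 [ 0.5871 -0.0006  0.0772] [573.5  -6.7] [153.7 152.8] 73.4
scene disc 87 [0.493  0.3024 0.0909] [491.1 301.8] [37.4 14.9] 20.6
scene head none
scene stand 798 [0.5026 0.3071 0.0503] [489.4 301.3] [94.1 90.5] 14.4
side head 274 [ 0.5686 -0.3228  0.0794] [ 569.3 -325.4] [77.9 48.2] 88.1
side handle 314 [ 0.5187 -0.3105  0.0676] [ 528.5 -323.7] [142.9  70.3] 7.9
side plate 765 [ 0.4953 -0.2867  0.008 ] [ 519.  -309.4] [129.9 151.6] 89.8
side hub 296 [ 0.5744 -0.0022  0.0978] [575.8  -5.2] [51.4 51.4] 56.6
side rim 747 [0.5754 0.0018 0.0757] [576.4  -6.1] [151.4 152. ] 73.8
side disc 167 [0.4902 0.3042 0.0899] [492.3 303.4] [36.5 16.1] 18.0
side head none
side stand 1679 [0.4858 0.311  0.0489] [492.3 302.2] [90.7 91.6] 15.0
```

View pics/hubw.png

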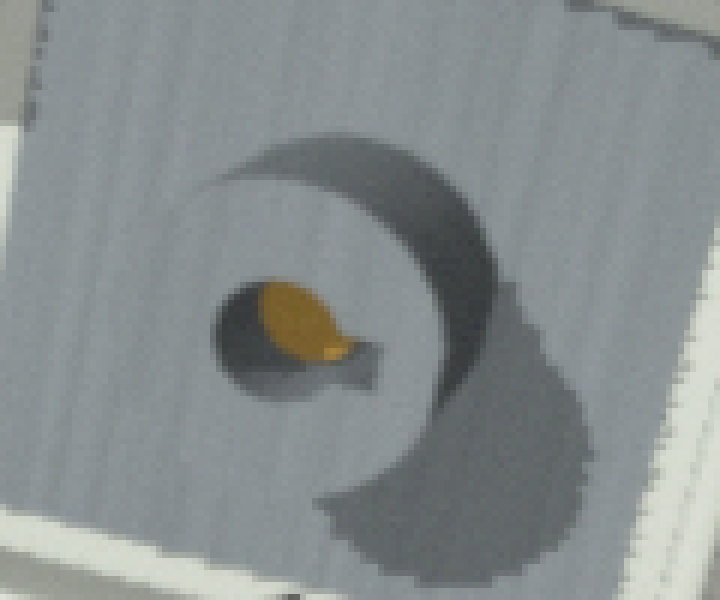

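Run:
```python
from h import *
o=np.zeros((500,800,3),np.uint8)
for k,(cam,c) in enumerate([("scene",(355,205,30)),("side",(185,290,40))]):
    D=np.load(f'pics/{cam}0.npz'); W=D['W'];im=D['im']
    a=cv2.resize(im[c[1]:c[1]+45,c[0]:c[0]+40],None,fx=9.5,fy=9.5,interpolation=cv2.INTER_NEAREST); o[:a.shape[0],k*400:k*400+a.shape[1]]=a
    m=(D['d']>0)&(np.hypot(W[...,0]-.4917,W[...,1]-.3026)<.04)&(W[...,2]>.086)
    P=(W[m][:,:2]-[.4917,.3026])*1000; th=np.radians(19.3); u=P@[np.cos(th),np.sin(th)]; v=P@[-np.sin(th),np.cos(th)]
    for lo in range(-22,22,4):
        s=(u>=lo)&(u<lo+4)
        if s.any(): print(cam,lo,s.sum(),v[s].min().round(1),v[s].max().round(1))
save('nose',o)
```

```text
scene -22 3 -0.8 6.5
scene -18 5 -5.9 6.3
scene -14 10 -7.5 6.1
scene -10 8 -7.6 6.5
scene -6 7 -7.6 5.6
scene -2 9 -7.6 6.0
scene 2 13 -7.9 6.3
scene 6 10 -7.8 6.6
scene 10 8 -7.0 7.2
scene 14 6 -3.4 2.4
side -18 17 -6.4 8.3
side -14 15 -5.5 8.9
side -10 19 -6.7 8.3
side -6 17 -6.9 8.6
side -2 17 -6.8 8.6
side 2 19 -7.5 8.5
side 6 16 -6.7 8.3
side 10 16 -7.0 7.7
side 14 12 -6.3 5.5
side 18 2 -3.4 -0.9
```

View pics/nose.png

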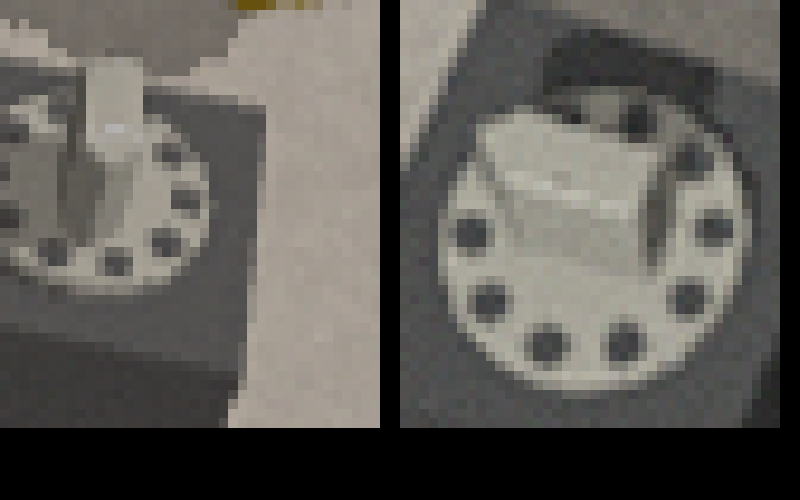

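```bash
python3 -m inch '1 0 -.039 -.021 0;1 0 -.039 -.021 0;1 0 -.039 -.021 0;1 0 -.039 -.021 0;1 0 -.039 -.021 0;1 0 -.039 -.021 0;1 0 -.039 -.021 0;1 0 -.039 -.021 0' 20; python3 -m inch '1 0 0 0 .146;1 0 0 0 .146;1 0 0 0 .146;1 0 0 0 .146;1 0 0 0 .146;1 0 0 0 .146;1 0 0 0 .146;1 0 0 0 .146;1 0 0 0 .146;1 0 0 0 .146'; python3 -m inch '1 0 0 0 .144;1 0 0 0 0'
cat >> h.py <<'E'
from scipy.spatial.transform import Rotation as Ro
def pose():
    o=bot.get_obs(); q=np.array(o['tool_rot']); R=Ro.from_quat(q[[1,2,3,0]]).as_matrix()
    return o,R
def delta(target,psi_deg):
    o,R=pose(); d=R.T@(np.array(target)-o['ee_pos'])
    psi=np.degrees(np.arctan2(R[1,2],R[0,2])); tilt=np.degrees(np.arccos(-R[2,0]))
    print('t',round(o['t'],2),'ee',o['ee_pos'].round(4),'psi',psi.round(2),'tilt',tilt.round(2),'gap',round(o['finger_gap'],4),'F',o['force'].round(1))
    print('tool shift',d.round(4),'turn about x',np.radians(-((psi_deg-psi+180)%360-180)).round(4))
E
python3 - <<'E'
from h import *
delta([.504,-.312,.0363],-91.9)
c=calibration('wrist');im,d=get_image('wrist');W=world('wrist',d,cal=c);save('w1',im)
R=(d>0)&(W[...,0]>.40)&(W[...,0]<.72)&(W[...,1]>-.42)&(W[...,1]<-.17)
for n,lo,hi in [('head',.074,.09),('handle',.06,.074)]:
        m=R&(W[...,2]>lo)&(W[...,2]<hi)
        if m.sum()<9: continue
        k,l,st,ce=cv2.connectedComponentsWithStats(m.astype(np.uint8)); i=1+st[1:,4].argmax()
        P=W[l==i]; r=cv2.minAreaRect((P[:,:2]*1000).astype(np.float32)); print(n,len(P),np.median(P,0).round(4),np.round(r[0],1),np.round(r[1],1),round(r[2],1))
E
```

```text
t: 3.45
ee_pos: [0.506, -0.3134, 0.239]
tool_rot: [0.707, -0.0, 0.707, -0.0]
force: [0.7, -0.3, -0.2]
finger_gap: 0.0879
t: 4.45
ee_pos: [0.507, -0.312, 0.2388]
tool_rot: [0.526, 0.473, 0.525, -0.473]
force: [0.8, 0.0, 0.0]
finger_gap: 0.0882
t: 4.65
ee_pos: [0.507, -0.312, 0.2388]
tool_rot: [0.492, 0.508, 0.491, -0.508]
force: [0.3, -1.1, 0.1]
finger_gap: 0.0884
t 4.65 ee [ 0.507  -0.312   0.2388] psi -91.92 tilt 0.01 gap 0.0884 F [ 0.3 -1.1  0.1]
tool shift [ 0.2025 -0.003   0.    ] turn about x -0.0004
head 4708 [ 0.5684 -0.3273  0.0823] [ 567.1 -327.3] [82.2 50.9] 88.1
handle 2417 [ 0.5006 -0.3182  0.07  ] [ 497.1 -318.3] [32.  86.5] 88.5
```

View pics/w1.png

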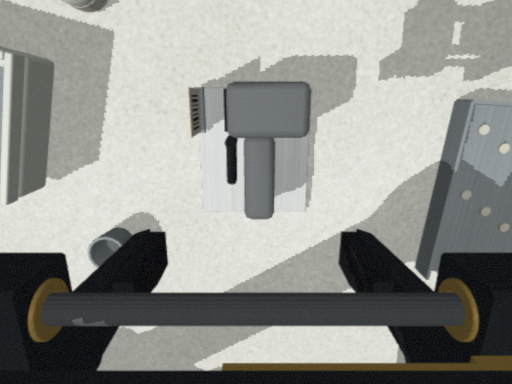

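The wrist view at (230,160) shows the trigger on the card side of the handle (258,175), and the head at (267,108). The path down is clear.

```bash
python3 -m inch '1 .04 0 -.0 0;1 .04 -.003 .001 0;1 .04 0 0 0;1 .04 0 0 0;1 .03 0 0 0;1 .0125 0 0 0;1 0 0 0 0' 20
python3 - <<'E'
from h import *
delta([.504,-.313,.0363],-91.9)
E
```

```text
t: 5.4
ee_pos: [0.5025, -0.3119, 0.0342]
tool_rot: [-0.491, -0.507, -0.494, 0.508]
force: [-0.1, -0.2, -0.2]
finger_gap: 0.088
t 5.4 ee [ 0.5025 -0.3119  0.0342] psi -91.8 tilt 0.25 gap 0.088 F [-0.1 -0.2 -0.2]
tool shift [-0.0021  0.0015  0.001 ] turn about x 0.0018
```

```bash
python3 -m inch '1 -.001 .0015 .001 0;-.3 0 0 0 0;-.3 0 0 0 0;-.3 0 0 0 0;-.3 0 0 0 0;-.3 0 0 0 0;-.3 0 0 0 0;-.3 0 0 0 0' 20;python3 - <<'E'
from h import *
delta([.504,-.313,.0363],-91.9)
im,d=get_image('side');save('s2',cv2.resize(im[80:220,280:400],None,fx=4,fy=4,interpolation=3))
im,d=get_image('wrist');save('w2',im)
E
```

```text
t: 6.2
ee_pos: [0.5054, -0.3131, 0.0376]
tool_rot: [0.491, 0.508, 0.492, -0.508]
force: [-0.1, 5.4, 5.0]
finger_gap: 0.0426
t 6.2 ee [ 0.5054 -0.3131  0.0376] psi -91.9 tilt 0.08 gap 0.0426 F [-0.1  5.4  5. ]
tool shift [ 0.0013 -0.0014 -0.0001] turn about x 0.0001
```

View pics/w2.png

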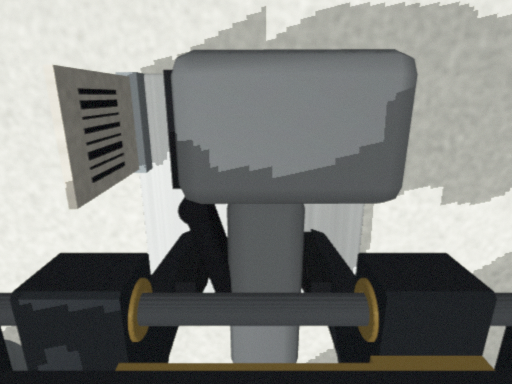

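The trigger is visibly swung in at (205,240), with the gap at 42.6 mm. I'll squeeze a little more to be sure.

```bash
python3 -m inch '-.4 0 0 0 0;-.4 0 0 0 0;-.4 0 0 0 0;-.4 0 0 0 0' 35;python3 - <<'E'
from h import *
delta([.504,-.313,.0363],-91.9)
print(bot.get_obs()['wrist_torque'])
E
```

```text
t: 6.7
ee_pos: [0.5054, -0.3133, 0.0376]
tool_rot: [0.491, 0.508, 0.492, -0.508]
force: [-1.3, 5.2, 5.8]
finger_gap: 0.0422
t 6.7 ee [ 0.5054 -0.3133  0.0376] psi -91.9 tilt 0.07 gap 0.0422 F [-1.3  5.2  5.8]
tool shift [ 0.0013 -0.0014 -0.0003] turn about x 0.0
[1.01911421 0.23987605 0.13894267]
```

A gap of 42.2 mm that doesn't move at 35 N matches the stop: the pad edge nearer the hinge meets the slanted trigger. In the wrist view the bar stands at about 0.3 rad. Now I'll release it.

```bash
python3 -m inch '1 0 0 0 0;1 0 0 0 0;1 0 0 0 0;1 0 0 0 0;1 0 0 0 0;1 0 0 0 0' 20; python3 -m inch '1 -.04 0 0 0;1 -.05 0 0 0;1 -.05 0 0 0;1 -.04 0 0 0;1 0 0 0 0' ;python3 - <<'E'
from h import *
delta([.49,.3,.2],-71)
im,d=get_image('wrist');save('w3',im)
E
```

```text
t: 7.3
ee_pos: [0.5053, -0.3143, 0.037]
tool_rot: [-0.492, -0.508, -0.492, 0.508]
force: [0.0, 0.8, 0.3]
finger_gap: 0.0871
t: 7.8
ee_pos: [0.5092, -0.3168, 0.2255]
tool_rot: [0.496, 0.509, 0.487, -0.507]
force: [0.7, -0.6, -0.0]
finger_gap: 0.0883
t 7.8 ee [ 0.5092 -0.3168  0.2255] psi -91.92 tilt 0.81 gap 0.0883 F [ 0.7 -0.6 -0. ]
tool shift [ 0.0203 -0.04   -0.6159] turn about x -0.365
```

View pics/w3.png

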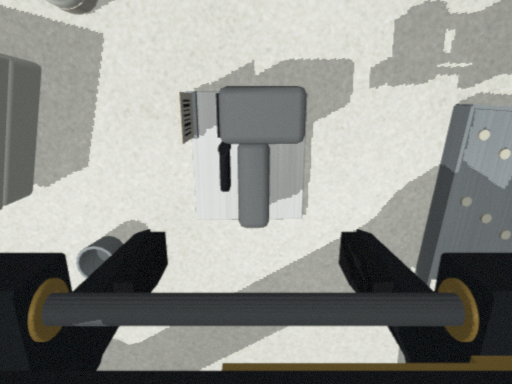

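The trigger is released, with the bar parallel to the handle at (225,168). Next is the wheel.

```bash
python3 -m inch '1 0 -.003 -.045 0;1 0 -.003 -.045 0;1 0 -.003 -.045 0;1 0 -.003 -.045 0;1 0 -.003 -.045 0;1 0 -.003 -.045 0;1 0 -.003 -.045 0;1 0 -.003 -.045 0;1 0 -.003 -.045 0;1 0 -.003 -.045 0'; python3 -m inch '1 0 -.003 -.045 0;1 0 -.003 -.045 0;1 0 -.003 -.038 0;1 0 0 -.038 0;1 0 0 0 -.122;1 0 0 0 -.122;1 0 0 0 -.121;1 0 0 0 0'
cat > whl.py <<'E'
from h import *
delta([.4917,.3026,.0553],-71)
c=calibration('wrist');im,d=get_image('wrist');W=world('wrist',d,cal=c);save('w4',im)
np.savez('pics/w4.npz',im=im,d=d,W=W)
for n,lo,hi in [('head',.082,.1),('disc',.054,.062),('stand',.045,.0535)]:
    m=(d>0)&(np.hypot(W[...,0]-.4917,W[...,1]-.3026)<(.08 if n=='stand' else .045))&(W[...,2]>lo)&(W[...,2]<hi)
    P=W[m]; 
    if len(P)<9: continue
    r=cv2.minAreaRect((P[:,:2]*1000).astype(np.float32)); print(n,len(P),np.median(P,0).round(4),np.round(r[0],1),np.round(r[1],1),round(r[2],1))
    if n=='head':
        p=(P[:,:2]-[.4917,.3026])*1000; th=np.radians(19.3); u=p@[np.cos(th),np.sin(th)]; v=p@[-np.sin(th),np.cos(th)]
        for l in range(-20,24,4):
            s=(u>=l)&(u<l+4)
            if s.any(): print(l,s.sum(),v[s].min().round(1),v[s].max().round(1))
E
python3 whl.py
```

```text
t: 8.85
ee_pos: [0.4888, 0.1381, 0.2149]
tool_rot: [-0.491, -0.507, -0.492, 0.509]
force: [1.5, -1.0, -0.3]
finger_gap: 0.0882
t: 9.65
ee_pos: [0.4857, 0.3025, 0.2147]
tool_rot: [0.575, 0.409, 0.576, -0.412]
force: [0.3, -0.3, -0.6]
finger_gap: 0.0882
t 9.65 ee [0.4857 0.3025 0.2147] psi -70.95 tilt 0.23 gap 0.0882 F [ 0.3 -0.3 -0.6]
tool shift [0.1593 0.0063 0.0017] turn about x 0.0008
head 707 [0.4911 0.3028 0.0926] [491.6 302.8] [36.9 15.9] 18.6
-20 49 -6.8 8.4
-16 75 -6.8 8.4
-12 80 -6.7 8.4
-8 79 -7.6 8.3
-4 79 -7.6 8.3
0 86 -7.6 7.3
4 78 -7.6 7.3
8 88 -7.7 7.3
12 68 -5.9 6.5
16 25 -2.4 2.9
disc 2388 [0.492  0.306  0.0568] [488.7 301.9] [62.6 62.7] 46.0
stand 4742 [0.5013 0.3034 0.0507] [489.7 301.6] [90.6 90.1] 15.0
```

View pics/w4.png

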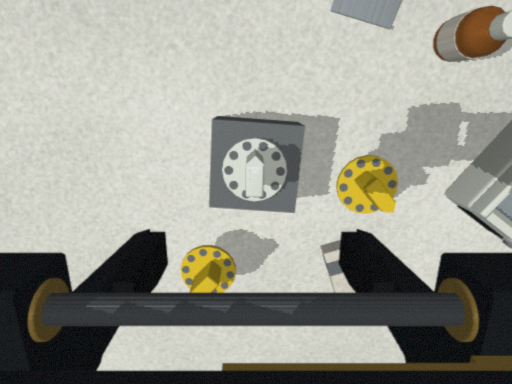

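Wrist view: the white wheel is at (257,170) in the dark stand, with its nose pointing up the image. The yellow look-alikes are at (367,184) and (208,272). The head top and disc give the same axis, (0.4887, 0.3019), and a yaw of about 18.8°.

```bash
python3 -m inch '1 .04 .0026 .0015 .004;1 .04 0 0 0;1 .04 0 0 0;1 .02 0 0 0;1 .01 0 0 0;1 .005 0 0 0;1 0 0 0 0;1 0 0 0 0' 30;python3 - <<'E'
from h import *
delta([.4887,.3019,.058],-71.2)
E
```

```text
t: 10.5
ee_pos: [0.491, 0.303, 0.0637]
tool_rot: [0.575, 0.413, 0.574, -0.411]
force: [0.3, 0.6, -0.0]
finger_gap: 0.088
t 10.5 ee [0.491  0.303  0.0637] psi -71.25 tilt 0.15 gap 0.088 F [ 0.3  0.6 -0. ]
tool shift [ 0.0057 -0.0025  0.0003] turn about x -0.0009
```

```bash
python3 -m inch '1 .005 -.002 0 0;1 0 0 0 0;-1 0 0 0 0;-1 0 0 0 0;-1 0 0 0 0;-1 0 0 0 0;-1 0 0 0 0;-1 0 0 0 0;-1 0 0 0 0;-1 0 0 0 0' 40;python3 - <<'E'
from h import *
delta([.4887,.3019,.058],-71.2)
E
```

```text
t: 11.5
ee_pos: [0.4879, 0.3018, 0.0572]
tool_rot: [0.575, 0.412, 0.575, -0.412]
force: [0.6, -1.7, -0.6]
finger_gap: 0.0264
t 11.5 ee [0.4879 0.3018 0.0572] psi -71.22 tilt 0.0 gap 0.0264 F [ 0.6 -1.7 -0.6]
tool shift [-0.0008  0.0008  0.0001] turn about x -0.0003
```

```bash
python3 -m inch '-1 0 0 0 0;-1 0 0 0 0;-1 0 0 0 0;-1 0 0 0 0' 40;python3 - <<'E'
from h import *
delta([.4887,.3019,.058],-71.2)
E
```

```text
t: 11.9
ee_pos: [0.4879, 0.3018, 0.0572]
tool_rot: [0.575, 0.412, 0.575, -0.412]
force: [0.2, -0.4, 0.0]
finger_gap: 0.0156
t 11.9 ee [0.4879 0.3018 0.0572] psi -71.21 tilt 0.0 gap 0.0156 F [ 0.2 -0.4  0. ]
tool shift [-0.0008  0.0008  0.0001] turn about x -0.0002
```

```bash
python3 -m inch '-1 -.01 0 0 0;-1 -.02 0 0 0;-1 -.04 0 0 0;-1 -.05 0 0 0;-1 -.05 0 0 0;-1 -.03 0 0 0;-1 -.005 0 0 0;-1 0 0 0 0' 40; python3 -m inch '-1 0 0 0 .123;-1 0 0 0 .123;-1 0 0 0 .123;-1 0 0 0 .123;-1 0 0 0 .122;-1 0 0 0 0'
python3 - <<'E'
from h import *
delta([.5755,-.0054,.26],-106.4)
im,d=get_image('wrist');save('w5',im)
E
```

```text
t: 12.7
ee_pos: [0.4881, 0.3019, 0.263]
tool_rot: [0.575, 0.412, 0.575, -0.411]
force: [1.4, 0.1, -2.7]
finger_gap: 0.0155
t: 13.3
ee_pos: [0.4862, 0.3008, 0.2582]
tool_rot: [-0.423, -0.564, -0.424, 0.569]
force: [-0.5, 0.3, -2.0]
finger_gap: 0.0158
t 13.3 ee [0.4862 0.3008 0.2582] psi -106.42 tilt 0.38 gap 0.0158 F [-0.5  0.3 -2. ]
tool shift [-0.0014  0.1722  0.2685] turn about x -0.0003
```

View pics/w5.png

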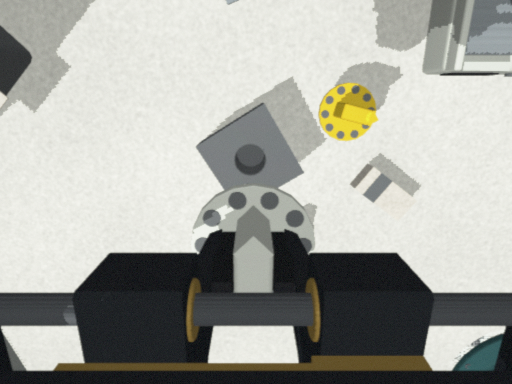

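The wheel is held straight, with the nose along tool y at (254,215) and the empty stand hole at (250,160). Moving over the counter.

```bash
python3 -m inch '-1 0 .017 .027 0;-1 0 .017 .027 0;-1 0 .017 .027 0;-1 0 .017 .027 0;-1 0 .017 .027 0;-1 0 .017 .027 0;-1 0 .017 .027 0;-1 0 .017 .027 0;-1 0 .017 .027 0;-1 0 .017 .027 0'; python3 -m inch '-1 0 0 0 0;-1 0 0 0 0;-1 0 0 0 0';cat > hub.py <<'E'
from h import *
import sys
delta([.5755,-.0054,.26],-106.4)
c=calibration('wrist');im,d=get_image('wrist');W=world('wrist',d,cal=c);n=sys.argv[1];save(n,im)
np.savez('pics/'+n+'.npz',im=im,d=d,W=W)
E_=np.array(c['extrinsics']); print('cam',E_[:3,3].round(4))
m=(d>0)&(np.hypot(W[...,0]-.5755,W[...,1]+.0054)<.04)&(abs(W[...,2]-.1)<.006)
P=W[m]; print(len(P),np.median(P,0).round(4))
if len(P)>20:
    r=cv2.minEnclosingCircle((P[:,:2]*1000).astype(np.float32)); print(np.round(r[0],1),round(r[1],1))
    v,u=np.nonzero(m); b=(u.min(),v.min(),u.max(),v.max()); print(b)
    # bore: hole inside
    save(n+'c',cv2.resize(im[max(b[1]-15,0):b[3]+15,max(b[0]-15,0):b[2]+15],None,fx=5,fy=5,interpolation=3))
E
python3 hub.py w6
```

```text
t: 14.35
ee_pos: [0.5741, -0.0065, 0.2604]
tool_rot: [-0.424, -0.565, -0.425, 0.566]
force: [0.7, 0.5, -1.6]
finger_gap: 0.0157
t: 14.65
ee_pos: [0.5741, -0.0046, 0.2611]
tool_rot: [-0.423, -0.565, -0.425, 0.566]
force: [0.9, -0.8, -2.1]
finger_gap: 0.0159
t 14.65 ee [ 0.5741 -0.0046  0.2611] psi -106.32 tilt 0.12 gap 0.0159 F [ 0.9 -0.8 -2.1]
tool shift [0.0011 0.0016 0.0004] turn about x 0.0015
cam [ 0.6455 -0.0258  0.4076]
1391 [ 0.5805 -0.0112  0.1006]
[574.1  -7.3] 26.1
(np.int64(229), np.int64(146), np.int64(281), np.int64(186))
```

View pics/w6.png

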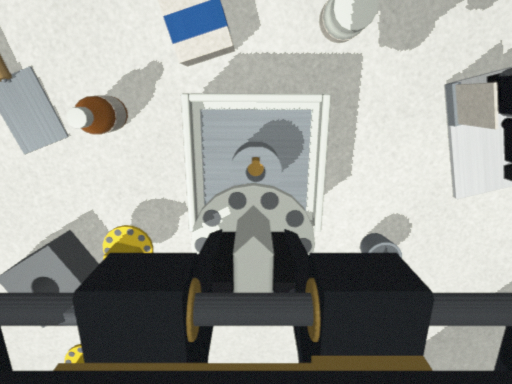

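```bash
python3 -m inch '-1 0 -.02 0 0;-1 0 -.02 0 0;-1 0 0 0 0;-1 0 0 0 0'; python3 hub.py w7
cat > fit.py <<'E'
from h import *
from scipy.optimize import least_squares
import sys
for n in sys.argv[1:]:
    D=np.load(f'pics/{n}.npz'); W=D['W']; d=D['d']
    m=((d>0)&(np.hypot(W[...,0]-.5755,W[...,1]+.0054)<.034)&(abs(W[...,2]-.1005)<.004)).astype(np.uint8)
    # outer boundary pts: convex hull excluding those bordering nearer surfaces
    cs,_=cv2.findContours(m,cv2.RETR_CCOMP,cv2.CHAIN_APPROX_NONE)
    pts=[]
    for c in cs:
        for u,v in c[:,0]:
            w=W[v-2:v+3,u-2:u+3,2]; z=d[v-2:v+3,u-2:u+3]
            if (w[z>0]>.115).any(): continue
            pts.append(W[v,u,:2]*1000)
    p=np.array(pts)
    out=p
    f=lambda x: np.hypot(out[:,0]-x[0],out[:,1]-x[1])
    # separate bore / outer by radius from initial
    x=np.array([575.5,-5.4])
    for _ in range(5):
        r=np.hypot(*(p-x).T); o=p[r>21]; b=p[(r<13)]
        s=least_squares(lambda y: np.hypot(o[:,0]-y[0],o[:,1]-y[1])-y[2],[*x,26],loss='soft_l1'); x=s.x[:2]
    print(n,'hub',s.x.round(2),len(o))
    if len(b)>5:
        ang=np.degrees(np.arctan2(*(b-x).T[::-1])); k=abs((ang+16.4+180)%360-180)>35; bb=b[k]
        s2=least_squares(lambda y: np.hypot(bb[:,0]-y[0],bb[:,1]-y[1])-10.3,x,loss='soft_l1'); print(' bore',s2.x.round(2),len(bb))
    r=np.hypot(*(p-x).T); kk=p[(r>12.5)&(r<19)]
    if len(kk): 
        c=kk.mean(0)-x; print(' keyway pts',len(kk),'dir',np.degrees(np.arctan2(c[1],c[0])).round(1))
E
python3 fit.py w6 w7 wrist0 scene0 side0
```

```text
t: 15.1
ee_pos: [0.5365, 0.0069, 0.2624]
tool_rot: [0.424, 0.566, 0.424, -0.565]
force: [0.5, -0.4, -1.8]
finger_gap: 0.0155
t 15.1 ee [0.5365 0.0069 0.2624] psi -106.28 tilt 0.06 gap 0.0155 F [ 0.5 -0.4 -1.8]
tool shift [0.0025 0.0409 0.0009] turn about x 0.002
cam [ 0.6075 -0.0142  0.4092]
1920 [ 0.5739 -0.0066  0.1007]
[574.   -7.2] 26.1
(np.int64(229), np.int64(106), np.int64(282), np.int64(159))
w6 hub [574.23  -7.44  25.42] 107
 bore [574.5   -7.46] 40
 keyway pts 17 dir -22.3
w7 hub [574.13  -7.23  25.46] 153
 bore [574.35  -7.25] 48
 keyway pts 26 dir -19.3
wrist0 hub [574.04  -7.5   25.59] 178
 bore [574.28  -7.59] 48
 keyway pts 26 dir -17.2
scene0 hub [574.3   -6.81  24.84] 64
 bore [574.52  -6.86] 15
 keyway pts 15 dir -47.5
side0 hub [576.27  -5.75  24.31] 72
 bore [575.8   -5.34] 28
 keyway pts 49 dir 34.8
```

View pics/w7c.png

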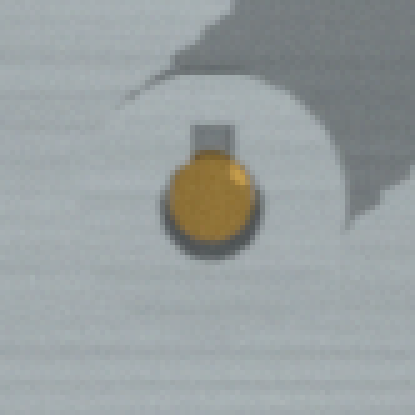

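Run:
```python
from h import *
from scipy.optimize import least_squares
for n,T,psi in [('w7',[.5365,.0069,.2624],-106.28),('w6',[.5741,-.0046,.2611],-106.32)]:
    D=np.load(f'pics/{n}.npz'); P=D['W']-np.array(T); a=np.radians(psi); z=np.array([np.cos(a),np.sin(a)]); y=np.array([-np.sin(a),np.cos(a)])
    Y=P[...,:2]@y*1000; Z=P[...,:2]@z*1000; H=P[...,2]*1000
    m=(D['d']>0)&(abs(H+1)<4)&(np.hypot(Y,Z)<40)&(Y>5)
    print(n,'disc H',np.median(H[m]).round(2))
    # plane tilt
    A=np.c_[Y[m],Z[m],np.ones(m.sum())]; print(np.linalg.lstsq(A,H[m],rcond=None)[0].round(4))
    cs,_=cv2.findContours(m.astype(np.uint8),cv2.RETR_EXTERNAL,cv2.CHAIN_APPROX_NONE)
    c=max(cs,key=len)[:,0]; p=np.c_[Y[c[:,1],c[:,0]],Z[c[:,1],c[:,0]]]; p=p[np.hypot(*p.T)>28]
    for rad in(31.5,32): s=least_squares(lambda q:np.hypot(p[:,0]-q[0],p[:,1]-q[1])-rad,[0,0],loss='soft_l1');print(rad,s.x.round(2),len(p))
    hm=(D['d']>0)&(H>30)&(H<40)&(np.hypot(Y,Z)<30)
    if hm.sum()>5: print('head',np.median(H[hm]).round(1),Z[hm].min(),Z[hm].max(),Y[hm].max())
```

```text
w7 disc H -0.34
[-0.0253 -0.0008  0.1045]
31.5 [0.94 0.16] 174
32 [0.31 0.16] 174
head 35.3 -22.08662460397249 22.209169733852132 22.759139501860155
w6 disc H -0.4
[-0.0275 -0.0003  0.1084]
31.5 [0.96 0.16] 171
32 [0.33 0.16] 171
head 35.3 -22.035810474592754 22.55003817237371 22.81989620706864
```

Run:
```python
from h import *
for n,T,psi,lo,hi,c in [('w4',[.4857,.3025,.2147],-70.95,.0545,.06,(.4887,.3019)),('w4',[.4857,.3025,.2147],-70.95,.045,.0535,(.4887,.3019)),('w7',[.5365,.0069,.2624],-106.28,.097,.105,(.5743,-.0073)),('w7',[.5365,.0069,.2624],-106.28,.05,.07,(.5743,-.0073)),('w7',[.5365,.0069,.2624],-106.28,-.01,.015,(.6743,-.0073))]:
    D=np.load(f'pics/{n}.npz'); W=D['W']; P=W-np.array(T); a=np.radians(psi); z=np.array([np.cos(a),np.sin(a)]); y=np.array([-np.sin(a),np.cos(a)])
    Y=P[...,:2]@y*1000; Z=P[...,:2]@z*1000; H=P[...,2]*1000
    m=(D['d']>0)&(W[...,2]>lo)&(W[...,2]<hi)&(np.hypot(W[...,0]-c[0],W[...,1]-c[1])<.2)
    if hi<.1 and lo>.04 : m&=np.hypot(W[...,0]-c[0],W[...,1]-c[1])<.07
    A=np.c_[Y[m],Z[m],np.ones(m.sum())]; k=np.linalg.lstsq(A,H[m],rcond=None)[0]; print(n,lo,m.sum(),k.round(4),np.median(W[m][:,2]).round(4))
```

```text
w4 0.0545 2383 [ 1.500000e-03  2.300000e-03 -1.578665e+02] 0.0568
w4 0.045 4742 [-3.000000e-04  8.000000e-04 -1.640387e+02] 0.0507
w7 0.097 1908 [-0.000000e+00  2.300000e-03 -1.616932e+02] 0.1007
w7 0.05 10804 [-1.40000e-03  6.00000e-04 -1.99857e+02] 0.0626
w7 -0.01 31233 [ 1.400000e-03  2.000000e-04 -2.617153e+02] 0.0008
```

```bash
python3 -m inch '-1 0 .02 0 0;-1 .0 .02 0 0;-1 .03 0 0 0;-1 .03 0 0 0;-1 .02 0 0 0;-1 .01 0 0 0;-1 0 0 0 0;-1 0 0 0 0;-1 0 0 0 0' 50;python3 - <<'E'
from h import *
delta([.57395,-.0071,.16],-106.4)
c=calibration('wrist')
delta([.57395,-.0071,.16],-106.4)
im,d=get_image('side');save('s8',cv2.resize(im[130:260,190:330],None,fx=4,fy=4,interpolation=3))
delta([.57395,-.0071,.16],-106.4)
E
```

```text
t: 16.05
ee_pos: [0.5762, -0.0053, 0.174]
tool_rot: [0.424, 0.567, 0.423, -0.565]
force: [-0.2, -0.6, -1.7]
finger_gap: 0.0157
t 16.05 ee [ 0.5762 -0.0053  0.174 ] psi -106.39 tilt 0.18 gap 0.0157 F [-0.2 -0.6 -1.7]
tool shift [ 0.014  -0.0017  0.0024] turn about x 0.0001
t 16.05 ee [ 0.5762 -0.0053  0.174 ] psi -106.39 tilt 0.18 gap 0.0157 F [-0.2 -0.6 -1.7]
tool shift [ 0.014  -0.0017  0.0024] turn about x 0.0001
t 16.1 ee [ 0.5761 -0.0053  0.174 ] psi -106.4 tilt 0.18 gap 0.0157 F [-0.4 -0.6 -0.9]
tool shift [ 0.014  -0.0016  0.0024] turn about x 0.0001
```

View pics/s8.png

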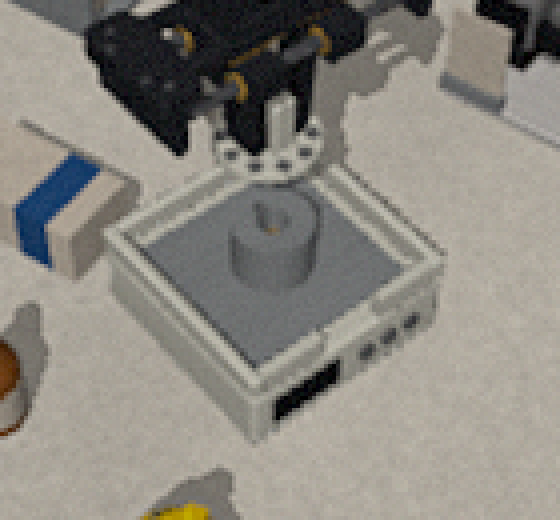

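```bash
python3 -m inch '-1 .014 -.0016 .0024 0;-1 0 0 0 0;-1 0 0 0 0;-1 0 0 0 0';python3 - <<'E'
from h import *
delta([.57395,-.0071,.15],-106.4)
E
```

```text
t: 16.5
ee_pos: [0.5725, -0.0071, 0.1581]
tool_rot: [-0.424, -0.566, -0.424, 0.566]
force: [-0.7, -0.5, -1.7]
finger_gap: 0.0153
t 16.5 ee [ 0.5725 -0.0071  0.1581] psi -106.4 tilt 0.01 gap 0.0153 F [-0.7 -0.5 -1.7]
tool shift [ 0.0081  0.0014 -0.0004] turn about x -0.0001
```

```bash
python3 -m inch '-1 .008 .0012 -.0004 0;-1 0 0 0 0;-1 0 0 0 0';python3 - <<'E'
from h import *
delta([.57395,-.0071,.145],-106.4)
E
```

```text
t: 16.8
ee_pos: [0.5736, -0.007, 0.1497]
tool_rot: [-0.423, -0.566, -0.424, 0.566]
force: [-0.9, -0.7, -1.1]
finger_gap: 0.0154
t 16.8 ee [ 0.5736 -0.007   0.1497] psi -106.4 tilt 0.05 gap 0.0154 F [-0.9 -0.7 -1.1]
tool shift [ 0.0047  0.0004 -0.    ] turn about x 0.0001
```

Aligned within 0.4 mm. I'll descend in small steps and watch the force.

```bash
python3 -m inch '-1 .005 .0003 0 0;-1 .004 0 0 0;-1 .004 0 0 0;-1 .003 0 0 0;-1 0 0 0 0;-1 0 0 0 0';python3 - <<'E'
from h import *
delta([.57395,-.0071,.125],-106.4); print(bot.get_obs()['wrist_torque'])
E
```

```text
t: 17.4
ee_pos: [0.5741, -0.0071, 0.1341]
tool_rot: [-0.424, -0.566, -0.424, 0.566]
force: [0.7, 0.0, -1.5]
finger_gap: 0.0158
t 17.4 ee [ 0.5741 -0.0071  0.1341] psi -106.4 tilt 0.01 gap 0.0158 F [ 0.7  0.  -1.5]
tool shift [ 0.0091 -0.0002  0.0001] turn about x 0.0
[ 0.10932006  0.08714013 -0.02747612]
```

```bash
python3 -m inch '-1 .003 0 0 0;-1 .003 0 0 0;-1 .003 0 0 0;-1 .003 0 0 0;-1 0 0 0 0';python3 - <<'E'
from h import *
delta([.57395,-.0071,.107],-106.4); print(bot.get_obs()['wrist_torque'])
E
```

```text
t: 17.9
ee_pos: [0.5742, -0.0071, 0.122]
tool_rot: [-0.424, -0.566, -0.424, 0.566]
force: [-0.5, -0.1, 0.8]
finger_gap: 0.0153
t 17.9 ee [ 0.5742 -0.0071  0.122 ] psi -106.4 tilt 0.0 gap 0.0153 F [-0.5 -0.1  0.8]
tool shift [ 0.015  -0.0003  0.0001] turn about x 0.0
[ 0.12394755  0.18326524 -0.02725115]
```

```bash
python3 -m inch '-1 .003 0 0 0;-1 .003 0 0 0;-1 0 0 0 0';python3 - <<'E'
from h import *
delta([.57395,-.0071,.107],-106.4); print(bot.get_obs()['wrist_torque'])
im,d=get_image('side');save('s9',cv2.resize(im[130:260,190:330],None,fx=4,fy=4,interpolation=3))
E
```

```text
t: 18.2
ee_pos: [0.5744, -0.0071, 0.1163]
tool_rot: [0.424, 0.566, 0.423, -0.566]
force: [-0.9, 0.9, 4.0]
finger_gap: 0.0156
t 18.2 ee [ 0.5744 -0.0071  0.1163] psi -106.4 tilt 0.03 gap 0.0156 F [-0.9  0.9  4. ]
tool shift [ 0.0093 -0.0004  0.0001] turn about x 0.0001
[ 0.09382161  0.34013324 -0.01439601]
```

View pics/s9.png

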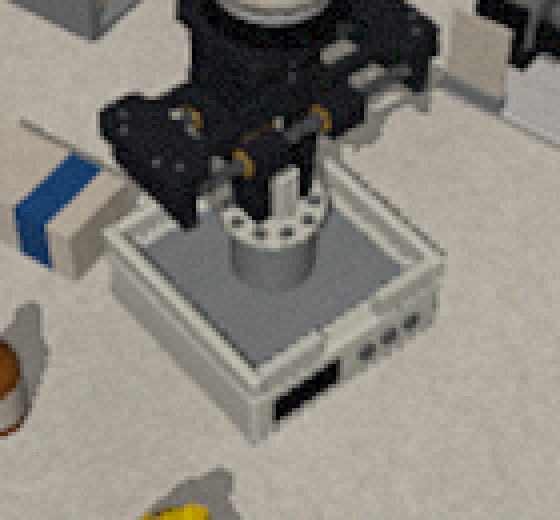

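The key is in the keyway: the disc is about 9 mm off the hub face, with spring-like force. Pressing home.

```bash
python3 -m inch '-1 .003 0 0 0;-1 .003 0 0 0;-1 .002 0 0 0;-1 0 0 0 0;-1 0 0 0 0' 60;python3 - <<'E'
from h import *
delta([.57395,-.0071,.107],-106.4); print(bot.get_obs()['wrist_torque'])
E
```

```text
t: 18.75
ee_pos: [0.5745, -0.0071, 0.1088]
tool_rot: [0.424, 0.566, 0.423, -0.566]
force: [-3.1, 0.3, 6.7]
finger_gap: 0.0153
t 18.75 ee [ 0.5745 -0.0071  0.1088] psi -106.4 tilt 0.04 gap 0.0153 F [-3.1  0.3  6.7]
tool shift [ 0.0018 -0.0006  0.0001] turn about x 0.0
[ 0.03114443  0.59005373 -0.01742738]
```

```bash
python3 -m inch '-1 .001 0 0 0;-1 .001 0 0 0;-1 .001 0 0 0;-1 0 0 0 0;-1 0 0 0 0';python3 - <<'E'
from h import *
delta([.57395,-.0071,.107],-106.4); print(bot.get_obs()['wrist_torque'])
E
```

```text
t: 19.25
ee_pos: [0.5745, -0.0071, 0.1072]
tool_rot: [0.424, 0.566, 0.423, -0.566]
force: [-5.7, 0.3, 14.0]
finger_gap: 0.0155
t 19.25 ee [ 0.5745 -0.0071  0.1072] psi -106.39 tilt 0.04 gap 0.0155 F [-5.7  0.3 14. ]
tool shift [ 0.0002 -0.0006  0.0001] turn about x 0.0001
[ 0.09716486  1.1429884  -0.1030578 ]
```

```bash
python3 -m inch '-1 .0007 -.0003 0 0;-1 .0006 -.0003 0 0;-1 0 0 0 0;-1 0 0 0 0;-1 0 0 0 0';python3 - <<'E'
from h import *
delta([.57395,-.0071,.107],-106.4); print(bot.get_obs()['wrist_torque'])
n='w10'
for n,cam in [('w10','wrist'),('s10','side'),('c10','scene')]:
    c=calibration(cam); im,d=get_image(cam); W=world(cam,d,cal=c); np.savez('pics/'+n+'.npz',im=im,d=d,W=W)
    m=(d>0)&(np.hypot(W[...,0]-.5743,W[...,1]+.0073)<.034)&(W[...,2]>.102)&(W[...,2]<.113)
    P=W[m]; print(cam,m.sum(),np.median(P,0).round(4))
    if m.sum()>30: print(np.linalg.lstsq(np.c_[P[:,:2]-[.5743,-.0073],np.ones(len(P))],P[:,2],rcond=None)[0].round(4))
a=cv2.resize(np.load('pics/s10.npz')['im'][150:230,220:300],None,fx=5,fy=5,interpolation=3);b=cv2.resize(np.load('pics/c10.npz')['im'][160:240,205:285],None,fx=5,fy=5,interpolation=3)
save('sc10',np.hstack([a,b])); save('w10',np.load('pics/w10.npz')['im'])
E
```

```text
t: 19.75
ee_pos: [0.5745, -0.0071, 0.1071]
tool_rot: [0.424, 0.567, 0.423, -0.566]
force: [-7.1, 0.2, 18.5]
finger_gap: 0.0155
t 19.75 ee [ 0.5745 -0.0071  0.1071] psi -106.39 tilt 0.12 gap 0.0155 F [-7.1  0.2 18.5]
tool shift [ 0.0001 -0.0006  0.0001] turn about x 0.0001
[0.08122798 1.41662173 0.0073757 ]
wrist 4606 [ 0.5925 -0.0146  0.1068]
[-0.0369  0.0107  0.1076]
side 221 [0.5634 0.006  0.1044]
[ 0.0154 -0.0261  0.1053]
scene 179 [ 0.5904 -0.0017  0.106 ]
[-0.0074 -0.0114  0.1063]
```

View pics/sc10.png

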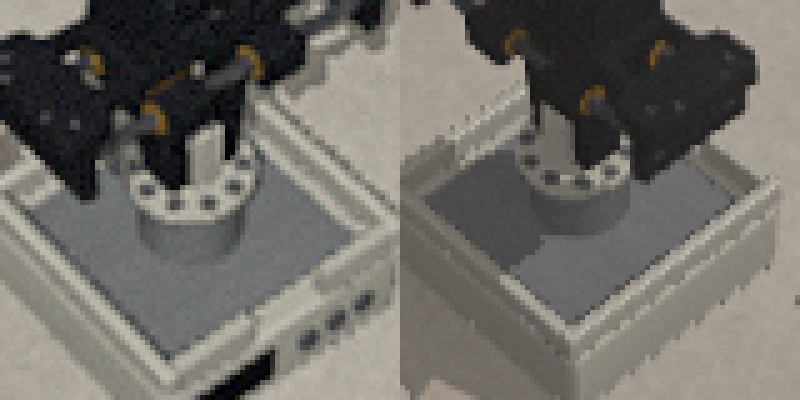

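View pics/w10.png

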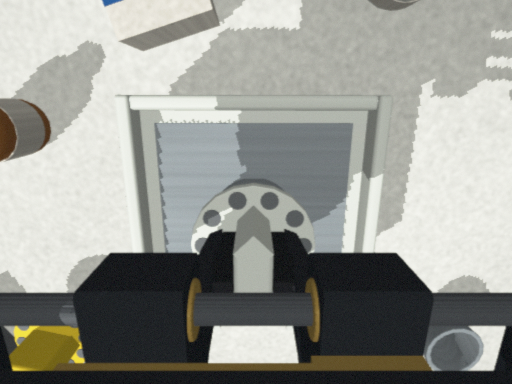

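The disc is home: TCP height is no longer changing and the force has jumped past the spring's 10 N. The wrist depth does show a tilt of about 0.038 rad and a −7 N side force, so I'll ease the grip backwards along tool y.

```bash
cat > chk.py <<'E'
from h import *
from scipy.optimize import least_squares
delta([.57395,-.0071,.107],-106.4); o,R=pose(); print('dq',abs(o['dq']).max().round(4),'torque',o['wrist_torque'].round(2))
c=calibration('wrist'); im,d=get_image('wrist'); W=world('wrist',d,cal=c)
P=W-np.array([.5743,-.00735,.1]); y=R[:2,1]; z=R[:2,2]
Y=P[...,:2]@y*1000; Z=P[...,:2]@z*1000; H=P[...,2]*1000
m=(d>0)&(H>2)&(H<12)&(np.hypot(Y,Z)<38)&(Y>5)
print('plane slopeY,slopeZ,H0',np.linalg.lstsq(np.c_[Y[m],Z[m],np.ones(m.sum())],H[m],rcond=None)[0].round(4))
cs,_=cv2.findContours(m.astype(np.uint8),cv2.RETR_EXTERNAL,cv2.CHAIN_APPROX_NONE)
k=max(cs,key=len)[:,0]; p=np.c_[Y[k[:,1],k[:,0]],Z[k[:,1],k[:,0]]]; p=p[np.hypot(*p.T)>27]
s=least_squares(lambda q:np.hypot(p[:,0]-q[0],p[:,1]-q[1])-31.5,[0,0],loss='soft_l1');print('disc centre rel hub (tool y,z) mm',s.x.round(2))
E
python3 chk.py; python3 -m inch '-1 0 -.0007 0 0;-1 0 -.0007 0 0;-1 0 -.0006 0 0;-1 0 0 0 0;-1 0 0 0 0'; python3 chk.py
```

```text
t 19.9 ee [ 0.5745 -0.0071  0.1071] psi -106.39 tilt 0.12 gap 0.0155 F [-8.2 -0.2 20. ]
tool shift [ 0.0001 -0.0006  0.0001] turn about x 0.0002
dq 0.0024 torque [ 0.04  1.35 -0.01]
plane slopeY,slopeZ,H0 [-4.2800e-02  6.0000e-04  7.6788e+00]
disc centre rel hub (tool y,z) mm [ 1.01 -0.06]
t: 20.45
ee_pos: [0.5745, -0.0071, 0.1072]
tool_rot: [0.425, 0.568, 0.422, -0.565]
force: [-1.4, -1.7, 14.1]
finger_gap: 0.0153
t 20.45 ee [ 0.5745 -0.0071  0.1072] psi -106.39 tilt 0.36 gap 0.0153 F [-1.4 -1.7 14.1]
tool shift [ 0.0002 -0.0005  0.0002] turn about x 0.0002
dq 0.0016 torque [-0.23  0.57 -0.01]
plane slopeY,slopeZ,H0 [-4.0900e-02  2.0000e-04  7.6172e+00]
disc centre rel hub (tool y,z) mm [ 0.91 -0.07]
```

```bash
python3 -m inch '-1 .0004 -.001 0 0;-1 .0003 -.001 0 0;-1 0 -.001 0 0;-1 0 0 0 0;-1 0 0 0 0'; python3 chk.py
```

```text
t: 21.0
ee_pos: [0.5739, -0.0068, 0.1074]
tool_rot: [0.427, 0.569, 0.421, -0.563]
force: [3.3, -3.4, 13.1]
finger_gap: 0.0153
t 21.0 ee [ 0.5739 -0.0068  0.1074] psi -106.38 tilt 0.65 gap 0.0153 F [ 3.3 -3.4 13.1]
tool shift [0.0004 0.0001 0.0002] turn about x 0.0004
dq 0.0025 torque [-0.58 -0.21 -0.04]
plane slopeY,slopeZ,H0 [-2.9400e-02  1.1000e-03  7.7955e+00]
disc centre rel hub (tool y,z) mm [ 0.41 -0.12]
```

```bash
python3 -m inch '-1 .0005 -.001 0 0;-1 .0005 -.001 0 0;-1 .0005 0 0 0;-1 0 0 0 0;-1 0 0 0 0'; python3 chk.py
```

```text
t: 21.55
ee_pos: [0.5738, -0.0068, 0.1074]
tool_rot: [0.428, 0.57, 0.42, -0.563]
force: [2.5, -4.5, 16.0]
finger_gap: 0.0154
t 21.55 ee [ 0.5738 -0.0068  0.1074] psi -106.37 tilt 0.88 gap 0.0154 F [ 2.5 -4.5 16. ]
tool shift [0.0004 0.0003 0.0003] turn about x 0.0005
dq 0.002 torque [-0.75 -0.37 -0.03]
plane slopeY,slopeZ,H0 [-2.7900e-02  2.4000e-03  7.8635e+00]
disc centre rel hub (tool y,z) mm [ 0.29 -0.11]
```

```bash
python3 -m inch '-1 .0007 0 .0 0;-1 .0007 0 0 0;-1 .0006 0 0 0;-1 0 0 0 0;-1 0 0 0 0;-1 0 0 0 0'; python3 chk.py
```

```text
t: 22.2
ee_pos: [0.5739, -0.0068, 0.1072]
tool_rot: [0.428, 0.57, 0.42, -0.562]
force: [-0.9, -4.7, 27.2]
finger_gap: 0.0157
t 22.2 ee [ 0.5739 -0.0068  0.1072] psi -106.37 tilt 0.89 gap 0.0157 F [-0.9 -4.7 27.2]
tool shift [0.0002 0.0001 0.0003] turn about x 0.0006
dq 0.0019 torque [-0.71  0.47 -0.02]
plane slopeY,slopeZ,H0 [-3.0900e-02  1.8000e-03  7.7145e+00]
disc centre rel hub (tool y,z) mm [ 0.33 -0.11]
```

All the criteria measure inside their limits, so I'm handing in while holding.

Run:
```python
from h import *
print(job.sign_off()); delta([.5739,-.0068,.107],-106.4)
```

```text
the job is handed in; nothing more can be done
None
the job is handed in; nothing more can be done
```

I squeezed the scanner trigger in and let it go. Then I lifted the white wheel out of its stand, turned it about 35° to line the key up with the keyway, and pressed it home on the hub. I handed in at about 22 s, still gripping the wheel and pushing down. The sign-off gives no verdict, so I can't confirm the result beyond my own checks.

**Trigger:** the squeeze stalled at a 42.2 mm gap and did not move at 35 N, against the "about 40 mm" given. That, and the bar angle of about 0.3 rad in the picture, is my evidence that it reached the stop. Afterwards the wrist picture showed it fully released.

**Wheel at hand-in:**

| Check | Measured | Limit |
|---|---|---|
| Disc above hub face | about 1 mm, estimated from depth | 2.5 mm |
| Off the hub's axis | about 0.35 mm | 3 mm |
| Tilt | about 0.03 rad | 0.06 rad |
| Alignment with keyway | tool within 0.1° of the target angle | 0.2 rad |
| Ejector travel | about 15 mm, inferred from disc height | more than 13 mm |

The wrist force was about 27 N and the grip was set to 60 N.

**What disagreed:** the wheel sat slightly tilted in the fingers. When first pressed home it read about 0.043 rad, with a side force. Shifting the grip back along tool y brought the tilt down to about 0.03, but not to zero. The network detections and the side camera's hub fit were up to about 2 cm and 2 mm off, so I relied on the wrist-camera fits.

I did not re-measure the bottles, cartons, cup and spatula at the end, but nothing I did came near them.

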